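# Open and lock the dust port shutter

### The job

Open the dust port with the red knob and lock it open: with the fingertips, push the red knob along the long leg of its L-shaped slot to the corner, then round the corner and all the way to the end of the short leg. Do not pull the knob up. Then move clear; leave the yellow knob where it is and everything else on the bench undisturbed.

Things in the scene. Friction and masses are not known exactly. Their poses are not given: they have to be found in the camera images.
- red_port: the dust port to operate: fixed metal box, 210 (its x) x 130 (its y) x 45 mm high, flat top; origin under its centre. A 16 mm wide L-shaped slot with a red knob in it is cut in the top. Centre line in this frame (mm): long leg x -55 to 35 at y=-45; short leg from that corner towards +y, to y=-5. Beside it a barred opening with a green shutter (also seen through the slot when open); a 35 mm pipe stub sticks out 30 mm at +x
- red_knob (a point): centre of the top face of the red knob: an upright cylinder 30 mm across and 40 mm tall, from 50 to 90 mm above the bench, on a 12 mm steel pin guided by the slot with 2 mm play to each side. It does not tilt; it stays where it is left; sliding it takes about 3 to 4 N. It is held down by a spring (about 5 N to pull it up)
- red_corner (a point): corner of the red port's L-shaped slot, on its centre line, level with the box's top (45 mm above the bench)
- red_end (a point): end of the short leg of the red port's slot (the locked place of the knob's axis), level with the box's top
- red_slide (a joint): travel of the red knob along the long leg, m, along the red port's +x: 0 at the shut end, 0.090 at the corner; it starts between 0 and 0.03
- red_lock (a joint): travel of the red knob along the short leg, m, along the red port's +y: 0 at the corner, 0.040 at the locked end; it can move only when red_slide is within about 2 mm of the corner
- red_lift (a joint): how far the red knob is pulled up, m: 0 when down, at most 0.020
- yellow_port: another dust port, to be left alone: fixed metal box, 210 (its x) x 130 (its y) x 45 mm high, flat top; origin under its centre. A 16 mm wide L-shaped slot with a yellow knob in it is cut in the top. Centre line in this frame (mm): long leg x -55 to 35 at y=45; short leg from that corner towards -y, to y=5. Beside it a barred opening with a green shutter (also seen through the slot when open); a 35 mm pipe stub sticks out 30 mm at +x
- yellow_knob (a point): centre of the top face of the yellow knob: an upright cylinder 30 mm across and 40 mm tall, from 50 to 90 mm above the bench, on a 12 mm steel pin guided by the slot with 2 mm play to each side. It does not tilt; it stays where it is left; sliding it takes about 3 to 4 N. It is held down by a spring (about 5 N to pull it up); to be left where it is
- screwdriver: loose black screwdriver lying along its x axis, 200 mm long, 26 mm high, origin at mid-length, between the two ports
- sanding_block: loose cork sanding block, 70 x 110 x 25 mm, origin under its centre
- screw_jar: loose glass jar with a green cap, 64 mm across, 85 mm high, origin under its centre
- glue_bottle: loose white glue bottle with an orange cap, 56 mm across, 125 mm high, origin under its centre
- offcut: loose wood offcut, 140 x 45 x 38 mm, origin under its centre
- hammer: loose hammer lying along its x axis, 260 mm long, origin at mid-length, at the right of the work
- pencil_cup: loose blue cup, 72 mm across, 90 mm high, origin under its centre

How it is judged:
By the outcome, as a careful person would: the job done as asked, in the order asked, and still so for the second after the job is handed in, with the robot touching nothing.
It also fails if it takes over 45 s, if anything falls off the work surface, if the arm or the gripper's body presses on something with over 40 N, if the wrist force passes 120 N, or if a joint passes its speed limit or range.

### The arm

A 6-joint arm with a two-finger parallel gripper is mounted at the origin on the work surface. World frame = base frame: x ahead of the robot, y to its left, z up, the work surface at z = 0. Lengths are in m, angles in rad, forces in N, time in s.
With the tool pointing down it reaches from about 0.275 to 0.825 m from the base axis. Payload 4.9 kg.
Tool frame: the origin (TCP) lies midway between the tips of the shut fingers; the grasp point (between the pads) lies 19 mm behind it (bot.grip_depth is the distance from the TCP to the grasp point, in m); y points along the fingers, x is the direction in which the jaws open and shut, and the axes are right-handed (so a half turn about y gives the same grasp; the last joint's range is limited). The gripper opens to 85 mm and grips with 20 to 120 N. Pads are 22 mm wide; open, the fingers measure 114 mm over their backs; the gripper's body (76 mm by 85 mm) begins 54 mm behind the grasp point. The pads swing forward as they close: fully open they stand 13 mm farther back than shut.
Start: joints at [1.165, 0.326, -0.193, 1.052, 0, 1.437], TCP at [0.148, 0.53, 0.231] pointing down, gripper open.
Joint ranges: [-2.65, 2.65], [-0.97, 1.79], [-1.3, 1.35], [-1.93, 2.1], [-1.47, 1.37], [-3.14, 3.14]. Speed limits (rad/s): [2.57, 2.57, 3.14, 3.14, 3.14, 3.14].

### API

Orientations are given as a unit quaternion [w, x, y, z].
In Python, from cell import bot gives the robot as it stands. Calls block until the motion is done:
- bot.move_pose(position, orientation): joint-space move of the TCP to a pose.
- bot.move_linear(position, speed=0.15, rotation=None, until_force=None): straight line of the TCP; rotation=None keeps the orientation; speed is the mean speed in m/s. With until_force (N) it stops when the force on the tool has changed by that much, and returns True; else False.
- bot.goto_joints(angles): joint-space move.
- bot.set_gripper(opening, grasp_force=None): opening from 0.0 (shut) to 1.0 (fully open); grasp_force is the grip in N (None keeps the last); returns when the fingers have stopped.
- bot.wait(seconds).
- bot.solve_ik(position, orientation): joint angles nearest the present ones, or None.
- bot.camera(name): name is "scene" or "top"; returns the picture (420x560x3 uint8, red, green, blue); there is no depth.
- bot.calibration(name): a dict with "mtx" (3x3 intrinsics, pixels), "k1" (the pictures are not rectified: a ray, as slopes to the right and down, at radius r is drawn at 1 + k1 r^2 times it, then the intrinsics apply), "extrinsics" (4x4, takes a point from world to camera coordinates). Camera axes: x right, y down, z forward; pixel columns grow to the right and rows downward; lengths in m; the calibration is good to about 2 mm. A picture is of the moment at which its call begins. calibration takes no time and is no camera call.
A pose or a line that the arm cannot do raises bot.PlanningError and nothing moves.
- bot.close_job(): hands the job in, once; it reports no verdict.
Trained networks look in the newest picture that a camera, given by its name, has taken for a name from the list of things; names that differ only in an ending like _2 or _b are one class to them, and where a whole thing is asked for, a point or a joint stands for the part that bears it (a point fixed in the world has none). Each returns a list of dicts, best first, with "confidence" (0 to 1); they miss things now and then, are a little off and sometimes report something else, mostly with a low value. They report only what shows in the picture. A call takes as long as a camera call.
- bot.search_frame(camera, thing): "bbox" ([left, top, width, height] in pixels, round what is visible of it).
Readings, each from a call of its own:
- bot.read_clock(): time.
- bot.read_joint_positions(): joint angles.
- bot.read_joint_vel(): joint speeds.
- bot.read_joint_efforts(): joint torques, N m.
- bot.read_position(): TCP position.
- bot.read_tool_rot(): TCP orientation.
- bot.read_ft_force(): force on the tool from outside, world axes, zero at the start.
- bot.read_moment(): the same for the moment, N m.
- bot.read_gripper_width(): opening from 0.0 (shut) to 1.0 (fully open).
Only numpy, scipy, OpenCV 4.12 (cv2) and the standard library are available. Lean on these libraries where they do the work, as an engineer would, in place of code of your own. Each camera call takes 0.05 s, during which the arm holds its last target.

## Working session

There is one attempt and no reset: what is moved stays moved. The work goes in short steps, each a Python script; the robot and the scene stay as the last script left them, time stands still between calls to the robot, and variables do not carry over. Pictures are saved under pics/ and viewed, and the job is handed in when it is done.

```bash
mkdir -p pics; ls; python3 - <<'E'
from cell import bot
import cv2
print(bot.read_clock())
for n in("scene","top"):
    im=bot.camera(n); cv2.imwrite(f"pics/{n}0.png",im[:,:,::-1])
    c=bot.calibration(n); print(n,c)
    for t in("red_port","red_knob","yellow_knob","yellow_port"):
        print(t,bot.search_frame(n,t)[:2])
print(bot.read_clock(),bot.read_tool_rot())
E
```

```text
pics
0.0
scene {'mtx': array([[444.52633782,   0.        , 279.92907302],
       [  0.        , 444.52633782, 206.53650904],
       [  0.        ,   0.        ,   1.        ]]), 'k1': -0.03725755808117611, 'extrinsics': array([[ 0.77861963,  0.62746992,  0.00574222, -0.44033636],
       [ 0.45190323, -0.5543652 , -0.69890106, -0.16965789],
       [-0.4353561 ,  0.54677301, -0.71519531,  1.58911274],
       [ 0.        ,  0.        ,  0.        ,  1.        ]])}
red_port []
red_knob [{'bbox': [217.1, 254.5, 8.3, 19.0], 'confidence': 0.44}, {'bbox': [217.4, 258.0, 40.3, 21.7], 'confidence': 0.3}]
yellow_knob [{'bbox': [325.0, 177.5, 13.3, 12.1], 'confidence': 0.69}]
yellow_port [{'bbox': [282.4, 169.1, 66.4, 61.0], 'confidence': 0.7}]
top {'mtx': array([[440.75224706,   0.        , 286.35392918],
       [  0.        , 440.75224706, 208.61804586],
       [  0.        ,   0.        ,   1.        ]]), 'k1': -0.1451394468451954, 'extrinsics': array([[-0.02812372, -0.99960117, -0.00256152,  0.0345375 ],
       [-0.98930998,  0.02820081, -0.14307505,  0.52418656],
       [ 0.14309023, -0.00148967, -0.98970853,  1.37265922],
       [ 0.        ,  0.        ,  0.        ,  1.        ]])}
red_port [{'bbox': [323.8, 146.7, 60.0, 78.5], 'confidence': 0.74}, {'bbox': [417.6, 264.7, 30.5, 26.2], 'confidence': 0.4}]
red_knob []
yellow_knob [{'bbox': [362.5, 191.9, 6.7, 11.9], 'confidence': 0.42}, {'bbox': [336.8, 181.6, 30.0, 25.0], 'confidence': 0.4}]
yellow_port [{'bbox': [198.0, 161.2, 68.0, 76.0], 'confidence': 0.88}, {'bbox': [316.9, 123.2, 22.9, 21.5], 'confidence': 0.18}]
0.5 [-0.56312647  0.56312717  0.42763418 -0.4276744 ]
```

View pics/scene0.png

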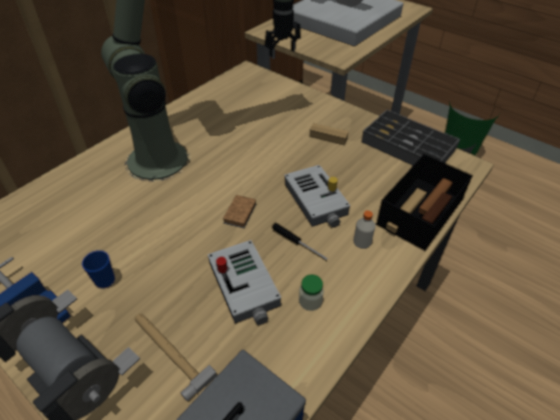

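View pics/top0.png

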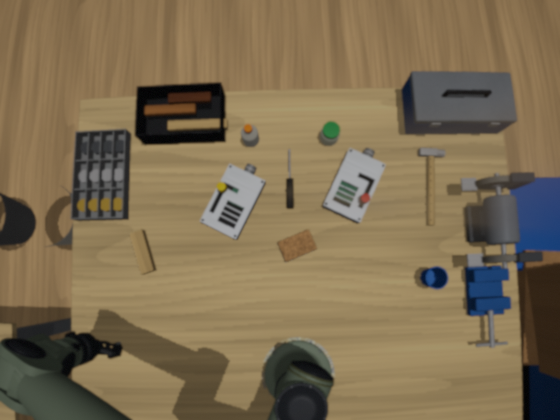

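The scene view shows the red knob near (222,264) and the top view shows it near (365,198). The yellow knob is at (222,187) in top. I'll zoom in for the box corners.

```bash
python3 - <<'E'
import cv2
a=cv2.imread("pics/top0.png")[140:230,310:400]; b=cv2.imread("pics/scene0.png")[235:330,200:290]
cv2.imwrite("pics/t0z.png",cv2.resize(a,(600,600),interpolation=cv2.INTER_CUBIC))  # x6.667
cv2.imwrite("pics/s0z.png",cv2.resize(b,(568,600),interpolation=cv2.INTER_CUBIC)) # x6.316
E
```

```text
(no output)
```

View pics/t0z.png

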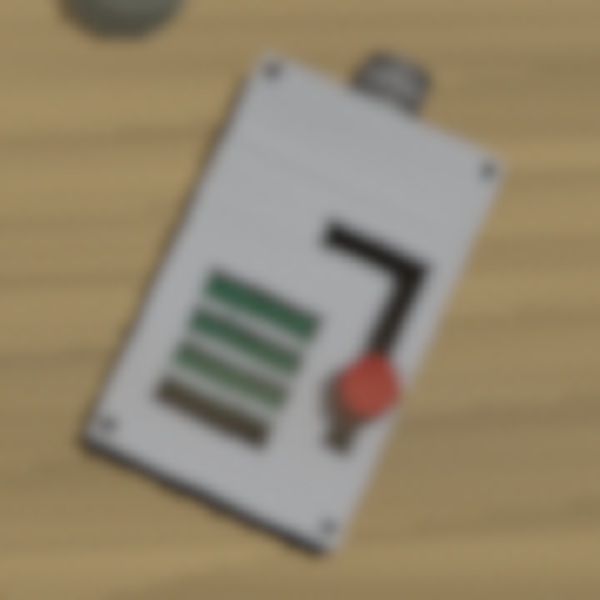

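View pics/s0z.png

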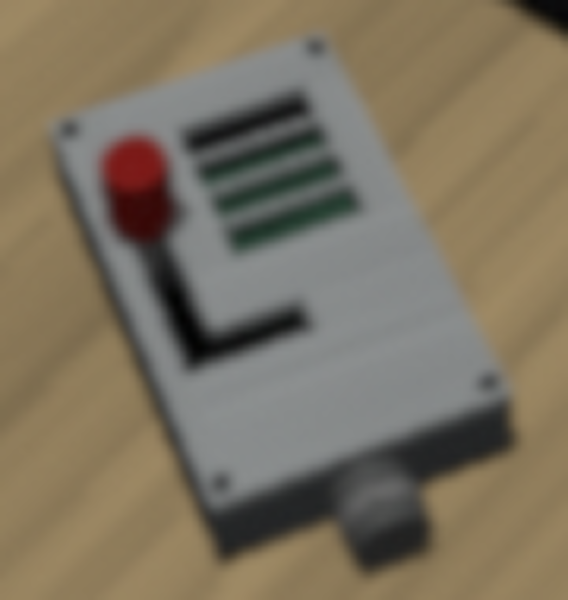

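```bash
cat > h.py <<'E'
import numpy as np, cv2
from cell import bot
C={n:bot.calibration(n) for n in("scene","top")}
def proj(n,P):
    c=C[n];P=np.atleast_2d(P);Q=P@c["extrinsics"][:3,:3].T+c["extrinsics"][:3,3]
    s=Q[:,:2]/Q[:,2:];r2=(s**2).sum(1,keepdims=True);s=s*(1+c["k1"]*r2)
    return s*c["mtx"][0,0]+c["mtx"][:2,2]
E
cat > fit.py <<'E'
from h import *
from scipy.optimize import least_squares
def zt(p): return np.array([310,140])+(np.array(p,float)+.5)*90/600-.5
def zs(p): return np.array([200,235])+(np.array(p,float)+.5)*np.array([90/568,95/600])-.5
# order (+,+),(+,-),(-,-),(-,+)
S=np.array([[1,1],[1,-1],[-1,-1],[-1,1]])
tc=zt([[257,55],[503,160],[334,548],[90,432]]);ts=zt([[273,70],[489,171],[329,527],[108,425]])
sc=zs([[508,400],[218,508],[52,130],[322,36]]);ss=zs([[488,383],[221,483],[69,130],[316,48]])
kt=zt([371,388]);ks=zs([136,165])
slot=np.array([[35,-45],[35,-5]])
tl=zt([[410,271],[338,238]]);sl=zs([[196,348],[291,318]])
def W(p,l,z): 
    c,s=np.cos(p[2]),np.sin(p[2]);l=np.atleast_2d(l)
    return np.c_[p[0]+c*l[:,0]-s*l[:,1],p[1]+s*l[:,0]+c*l[:,1],np.full(len(l),z)]
def res(p,full=False):
    A=W(p,S*[.105,.065],p[3]);B=W(p,S*[.105-p[4],.065-p[4]],p[3])
    L=W(p,slot/1000,p[3])
    r=[proj("top",A)-tc,proj("scene",A)-sc,proj("top",B)-ts,proj("scene",B)-ss]
    q=[proj("top",L)-tl,proj("scene",L)-sl]
    return (r,q) if full else np.concatenate(r).ravel()
f=least_squares(res,[.5,-.15,-.3,.045,.01]);print(f.x)
r,q=res(f.x,True)
for a in r+q: print(np.round(a,1).tolist())
k=least_squares(lambda P:np.r_[(proj("top",P)-kt)[0],(proj("scene",P)-ks)[0]],[.5,-.15,.09]);print("knob",k.x,k.fun)
c,s=np.cos(f.x[2]),np.sin(f.x[2]);d=k.x[:2]-f.x[:2];print("knob local",c*d[0]+s*d[1],-s*d[0]+c*d[1])
print(W(f.x,[[-.055,-.045],[.035,-.045],[.035,-.005]],.045))
E
python3 fit.py
```

```text
[ 0.59867199 -0.2015019  -0.46792052  0.04239496  0.00743363]
[[0.8, -0.7], [0.1, 0.2], [-0.2, -0.1], [-0.6, 0.1]]
[[0.7, -0.8], [-1.0, 0.3], [-0.8, -0.8], [-0.1, -0.4]]
[[-0.4, -0.0], [-0.7, -0.4], [-0.6, -0.0], [-0.2, 0.1]]
[[0.0, 0.6], [0.3, 0.8], [-0.1, 0.3], [-0.6, 0.3]]
[[0.1, -0.1], [-0.3, -0.3]]
[[0.4, 1.1], [-0.3, 0.6]]
knob [ 0.54639354 -0.22540516  0.08544912] [-0.46391616 -0.37497385 -0.49778581  0.0502083 ]
knob local -0.03587781308934736 -0.044913072962951855
[[ 0.52928763 -0.21685804  0.045     ]
 [ 0.60961336 -0.25745086  0.045     ]
 [ 0.62765461 -0.22175053  0.045     ]]
```

```bash
cat >> h.py <<'E'
from scipy.spatial.transform import Rotation as Ro
O=np.array([.59867,-.2015]);TH=-.46792
def w(x,y,z):
    c,s=np.cos(TH),np.sin(TH);return [O[0]+c*x-s*y,O[1]+s*x+c*y,z]
def loc():
    p=bot.read_position();c,s=np.cos(TH),np.sin(TH);d=np.array(p[:2])-O
    return np.round([c*d[0]+s*d[1],-s*d[0]+c*d[1],p[2]],4)
def quat(phi):
    x=np.array([np.cos(phi),np.sin(phi),0]);y=np.array([0,0,-1.]);q=Ro.from_matrix(np.c_[x,y,np.cross(x,y)]).as_quat()
    return [q[3],q[0],q[1],q[2]]
def snap(n):
    for c in("scene","top"): cv2.imwrite(f"pics/{c}{n}.png",bot.camera(c)[:,:,::-1])
E
python3 - <<'E'
from h import *
q=bot.read_tool_rot();print(Ro.from_quat([q[1],q[2],q[3],q[0]]).as_matrix().round(2))
for k in range(4):
    Q=quat(TH+k*np.pi/2);print(k,[None if (j:=bot.solve_ik(w(*p),Q)) is None else np.round(j,2).tolist() for p in((-.09,-.045,.2),(-.09,-.045,.06),(.035,-.1,.06),(.035,-.03,.06))])
E
```

```text
[[ 0.27 -0.   -0.96]
 [ 0.96 -0.    0.27]
 [-0.   -1.    0.  ]]
0 [[-0.52, 0.33, -0.28, 0.97, 0.0, 1.52], [-0.52, 0.48, -0.45, 0.64, 0.0, 1.52], [-0.59, 0.67, -0.09, 0.81, 0.0, 1.44], [-0.49, 0.68, -0.08, 0.81, 0.0, 1.55]]
1 [[-0.52, 0.33, -0.28, 0.97, 0.0, -0.05], [-0.52, 0.48, -0.45, 0.64, 0.0, -0.05], [-0.59, 0.67, -0.09, 0.81, 0.0, -0.13], [-0.49, 0.68, -0.08, 0.81, 0.0, -0.02]]
2 [[-0.52, 0.33, -0.28, 0.97, 0.0, -1.62], [-0.52, 0.48, -0.45, 0.64, 0.0, -1.62], [-0.59, 0.67, -0.09, 0.81, 0.0, -1.7], [-0.49, 0.68, -0.08, 0.81, 0.0, -1.59]]
3 [[-0.52, 0.33, -0.28, 0.97, 0.0, 3.09], [-0.52, 0.48, -0.45, 0.64, 0.0, 3.09], [-0.59, 0.67, -0.09, 0.81, 0.0, 3.02], [-0.49, 0.68, -0.08, 0.81, 0.0, 3.12]]
```

k=0 works (the wrist barely turns). Next: shut the fingers, approach behind the knob, and feel for contact.

```bash
python3 - <<'E'
from h import *
bot.set_gripper(0.0)
bot.move_pose(w(-.093,-.045,.2),quat(TH))
bot.move_linear(w(-.093,-.045,.063),until_force=8)
print(loc(),bot.read_ft_force(),bot.read_clock())
print(bot.move_linear(w(-.04,-.045,.063),speed=.03,until_force=2))
print(loc(),bot.read_ft_force(),bot.read_clock())
snap(1)
a=cv2.imread("pics/top1.png")[140:230,310:400];b=cv2.imread("pics/scene1.png")[205:325,200:300]
cv2.imwrite("pics/z1.png",np.hstack([cv2.resize(a,(400,400)),cv2.resize(b,(400,400))]))
E
```

```text
[-0.0923 -0.0449  0.0638] [ 0.4203665   0.20116249 -0.114631  ] 5.1833
True
[-0.0631 -0.0451  0.0625] [-0.42101222  0.79173842  0.14889865] 6.225
```

View pics/z1.png

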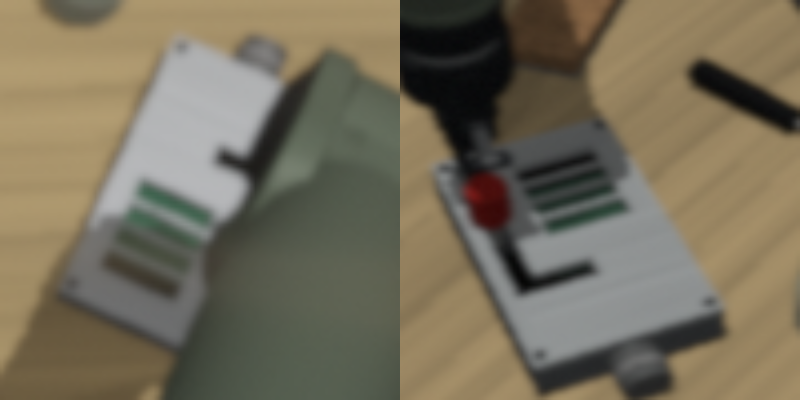

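In the scene panel the fingers sit directly behind the red knob at about (487,195). Contact came at local x=-63 mm, about 27 mm behind the knob axis, which is plausible. So the corner stop should appear at TCP x≈+8 mm.

```bash
python3 - <<'E'
from h import *
print(bot.move_linear(w(-.002,-.045,.063),speed=.05,until_force=20))
print(loc(),bot.read_ft_force(),bot.read_clock())
print(bot.move_linear(w(.018,-.045,.063),speed=.02,until_force=8))
print(loc(),bot.read_ft_force(),bot.read_clock())
snap(2)
a=cv2.imread("pics/top2.png")[140:230,310:400];b=cv2.imread("pics/scene2.png")[205:325,200:300]
cv2.imwrite("pics/z2.png",np.hstack([cv2.resize(a,(400,400)),cv2.resize(b,(400,400))]))
E
```

```text
False
[-0.0017 -0.045   0.0633] [-1.346841    1.35299432 -1.14084521] 7.7167
True
[ 0.0054 -0.0452  0.0625] [0.21834965 1.39825298 0.33739622] 8.2917
```

View pics/z2.png

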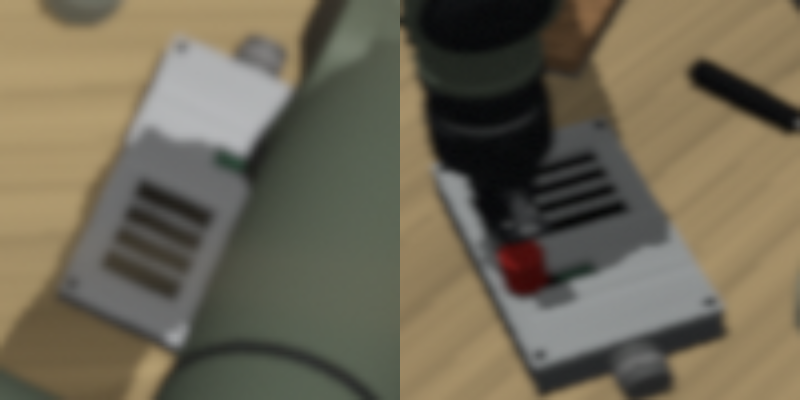

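```bash
python3 - <<'E'
from h import *
print(bot.move_linear(w(.018,-.045,.063),speed=.015,until_force=15))
print(loc(),bot.read_ft_force(),bot.read_clock())
bot.move_linear(w(-.015,-.045,.063),speed=.1)
bot.move_linear(w(-.015,-.045,.13),speed=.2)
bot.move_linear(w(.034,-.1,.13),speed=.2)
bot.move_linear(w(.034,-.1,.063),speed=.15,until_force=8)
print(loc(),bot.read_clock())
snap(3)
a=cv2.imread("pics/top3.png")[140:230,310:400];b=cv2.imread("pics/scene3.png")[205:325,200:300]
cv2.imwrite("pics/z3.png",np.hstack([cv2.resize(a,(400,400)),cv2.resize(b,(400,400))]))
E
```

```text
True
[ 0.0051 -0.0454  0.0612] [-0.2409214   0.30589529 -0.16281051] 8.9167
[ 0.0339 -0.0994  0.0634] 10.8667
```

View pics/z3.png

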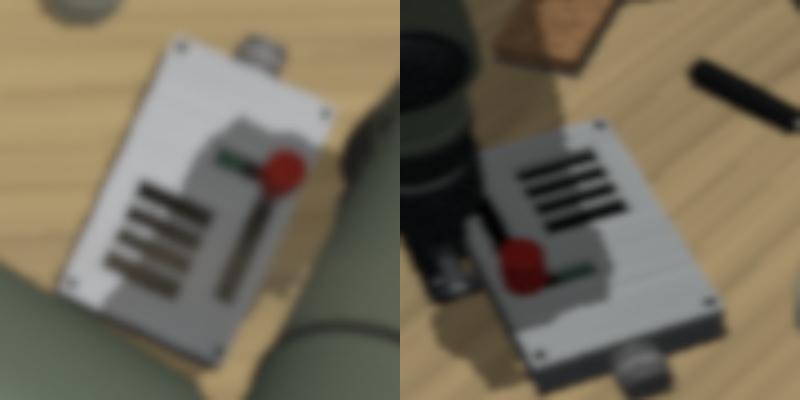

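The knob is at the corner (top panel (284,172)), and two pushes stopped at the same spot. Now the short leg: contact should come near y≈-71 mm and the end near -31 mm.

```bash
python3 - <<'E'
from h import *
print(bot.move_linear(w(.034,-.05,.063),speed=.03,until_force=2))
print(loc(),bot.read_ft_force(),bot.read_clock())
print(bot.move_linear(w(.034,-.04,.063),speed=.04,until_force=15))
print(loc(),bot.read_ft_force(),bot.read_clock())
print(bot.move_linear(w(.034,-.02,.063),speed=.02,until_force=10))
print(loc(),bot.read_ft_force(),bot.read_clock())
print(bot.move_linear(w(.034,-.02,.063),speed=.015,until_force=15))
print(loc(),bot.read_ft_force(),bot.read_clock())
snap(4)
a=cv2.imread("pics/top4.png")[140:230,310:400];b=cv2.imread("pics/scene4.png")[205:325,200:300]
cv2.imwrite("pics/z4.png",np.hstack([cv2.resize(a,(400,400)),cv2.resize(b,(400,400))]))
E
```

```text
True
[ 0.0336 -0.0693  0.0625] [-0.39196097  0.86630932  0.0899906 ] 11.9917
False
[ 0.0346 -0.0393  0.0634] [ 0.37968776 -0.73771512 -0.36483322] 12.8917
True
[ 0.0344 -0.0313  0.0633] [-0.68410527 -2.00982852  2.11491704] 13.5167
True
[ 0.0341 -0.0315  0.0632] [-1.90595436 -3.306491    1.89194859] 14.0167
```

View pics/z4.png

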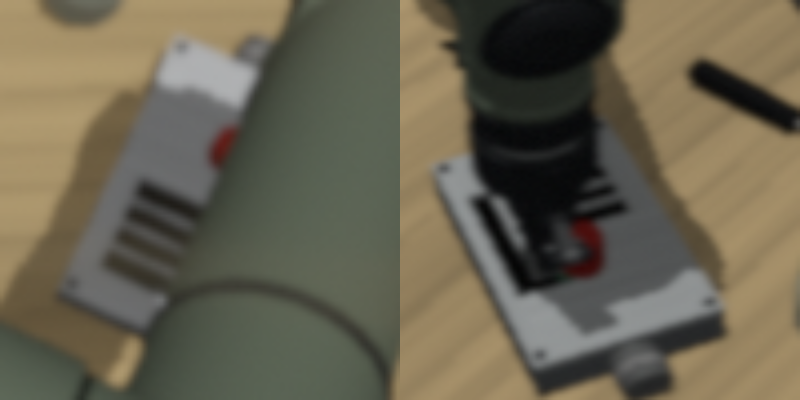

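The push stopped firmly at y=-31.4 mm, the predicted end, and the stop repeated. Next I retreat and measure.

```bash
python3 - <<'E'
from h import *
bot.move_linear(w(.034,-.06,.063),speed=.1)
bot.move_linear(w(.034,-.09,.2),speed=.2)
bot.move_pose([.25,.35,.25],quat(TH))
print(loc(),bot.read_ft_force(),bot.read_clock())
snap(5)
a=cv2.imread("pics/top5.png")[140:230,310:400];b=cv2.imread("pics/scene5.png")[235:325,200:290]
cv2.imwrite("pics/z5.png",np.hstack([cv2.resize(a,(400,400)),cv2.resize(b,(400,400))]))
E
```

```text
[-0.5593  0.3351  0.25  ] [-0.55531832 -0.18403072  0.60168726] 18.0
```

View pics/z5.png

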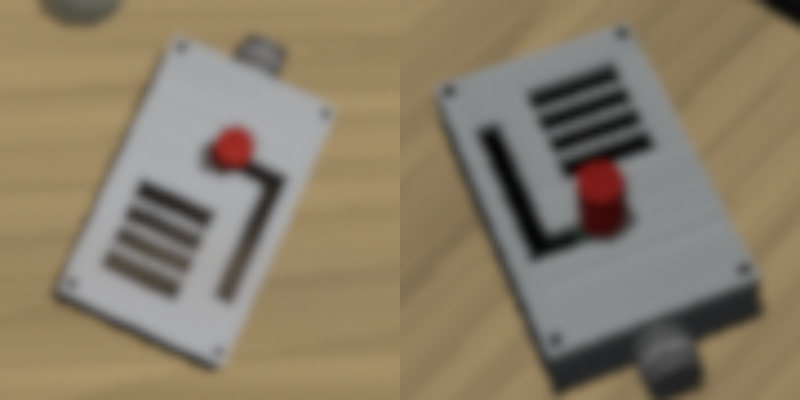

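View pics/top5.png

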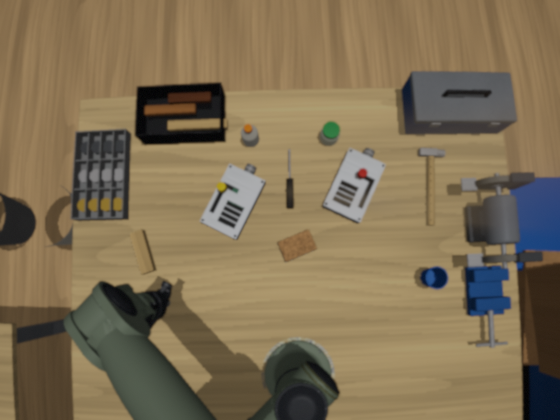

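```bash
python3 - <<'E'
from h import *
from scipy.optimize import least_squares
s=90/400
kt=np.array([310+236.5*s-.5,140+147*s-.5]);ks=np.array([200+201*s-.5,235+182*s-.5])
k=least_squares(lambda P:np.r_[(proj("top",P)-kt)[0],(proj("scene",P)-ks)[0]],[.6,-.2,.09])
c,n=np.cos(TH),np.sin(TH);d=k.x[:2]-O
print("knob local",c*d[0]+n*d[1],-n*d[0]+c*d[1],k.x[2],k.fun.round(2))
print(proj("top",[w(.035,-.005,.09)]),kt,proj("scene",[w(.035,-.005,.09)]),ks)
E
```

```text
knob local 0.034156116241445 -0.005488528038372173 0.08655041033702564 [-0.46 -0.39 -0.48  0.06]
[[362.40301518 171.6372835 ]] [362.7125 172.575 ] [[244.47055842 274.89760065]] [244.725 275.45 ]
```

The knob measures local (34.2, -5.5) mm against (35, -5) for the locked end. Its height of 87 mm is consistent with the knob being down.

```bash
python3 -c "
from cell import bot
bot.close_job()"
```

```text
the job is handed in; nothing more can be done
```

The red dust port is open and locked. With the fingers shut, I pushed the red knob along the long leg to the corner, then round it and along the short leg to the end. I then moved the arm clear and handed the job in at about 18 s.

- **Stops:** each end of travel was pushed twice, and both pushes stopped in the same place to within about 0.3 mm.
    - The short-leg stop (TCP y -31.4 mm) matched the prediction of about -31 mm.
    - The corner stop came about 2.5 mm short of my estimate, which I put down to camera error because the knob then entered the short leg freely.
- **Final position:** measured from both cameras, the knob is at (34.2, -5.5) mm in the port frame, against a nominal (35, -5) mm.
- **Height:** the knob top measured 87 mm against 90 mm. My heights read 3 to 4 mm low throughout (the box top came out at 42 mm against 45 mm), so the knob is down and was not lifted.
- **Surroundings:** in the last top picture, judged by eye, the yellow knob and the loose things are where they started.

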